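# Stop the deburring bowl and take off its lid

## Task

The deburring bowl has finished its run. First slide its speed control all the way to the stop end (the end with the shortest bar of the printed scale) while the lid is still on, then lift the lid off the bowl and set it down gently, knob up and flat, in the empty metal tray. Do not disturb the other things on the bench.

Things in the scene. Friction and masses are not known exactly. Their poses are not given: they have to be found in the camera images.
- machine: Grey deburring machine, fixed: housing 280 x 200 mm (x -190 to +90 mm, y -100 to +100 mm), top 55 mm above the bench, carrying a round steel bowl (outside diameter 160 mm, wall 5 mm, rim 125 mm above the bench). Origin on the bench under the bowl's axis. Own -x side, towards the robot, is a low ledge with the slider. On either side of the bench, turned up to 0.3 rad.
- speed (a joint): Speed slider on the ledge: 0 m = stop, 0.100 m = full speed; grows along the machine's own +y. Stops hard at both ends, slides at about 1.5 N and stays where it is left. The printed bars between the track and the ledge's front edge are shortest at stop and longest at full speed.
- speed_top (a point): Centre of the top of the slider's black upright grip, a block 28 mm (machine x) by 20 mm (machine y) by 40 mm high, moving along a metal track 40 mm wide and 14 mm high. The grip's top is 110 mm above the bench, 145 mm from the bowl's axis towards the machine's -x.
- lid: Loose round steel lid, about 0.35 kg: a plate 160 mm across, 5 mm thick, a boss 136 mm across and 8 mm deep below it that fits loosely into the bowl's mouth (150 mm), a black knob on top. Origin at the centre of the boss's underside, z up; plate from z = 8 to 13 mm. On the bowl the origin is 117 mm above the bench.
- lid_knob (a point): Middle of the lid's knob, 40 mm above the lid's origin: a round head 36 mm in diameter and 26 mm high (lid z = 27 to 53 mm) on a neck 20 mm across.
- tray: Empty shallow metal tray, fixed to the bench, 240 x 240 mm outside, walls 4 mm thick and 22 mm high, floor about 4 mm thick; inside 232 x 232 mm. Origin on the bench under its centre. It stands on the side of the bench where the machine is not.
- spray_can: Bystander: upright spray can, 66 mm across, 190 mm tall; origin under its centre.
- discs: Bystander: stack of four black grinding discs, 125 mm across, 16 mm high; origin under its centre.
- clamp: Bystander: bar clamp lying flat, bar 200 mm long along its x, 18 mm high; origin under the middle of the bar.
Mind the look-alikes: they are no part of the job. Of the things shaped like the lid, the steel one is meant.

How it is judged:
By the outcome, as a careful person would: the job done as asked, in the order asked, and still so for the second after the job is handed in, with the robot touching nothing.
It also fails if it takes over 61 s, if anything falls off the work surface, if the arm or the gripper's body presses on something with over 40 N, if the wrist force passes 120 N, or if a joint passes its speed limit or range.

## Robot

A 6-joint arm with a two-finger parallel gripper is mounted at the origin on the work surface. World frame = base frame: x ahead of the robot, y to its left, z up, the work surface at z = 0. Lengths are in m, angles in degrees, forces in N, time in s.
With the tool pointing down it reaches from about 0.35 to 0.775 m from the base axis. Payload 5.5 kg.
Tool frame: the origin (TCP) lies at the very end of the fingers, on their centre line; the grasp point (between the pads) lies 19 mm behind it; z points along the fingers, y is the line along which they close (so a half turn about z gives the same grasp; the last joint's range is limited). The gripper opens to 85 mm and grips with 20 to 120 N. Pads are 22 mm wide; open, the fingers measure 114 mm over their backs; the gripper's body (76 mm by 85 mm) begins 54 mm behind the grasp point. The pads swing forward as they close: fully open they stand 13 mm farther back than shut.
Start: joints at [-80.363, 17.945, 2.641, 74.691, 0, 82.002], TCP at [0.174, -0.548, 0.231] pointing down, gripper open.
Joint ranges: [-158.12, 158.12], [-49.38, 96.58], [-58.88, 72.47], [-126.05, 133.96], [-84.25, 85.87], [-180, 180]. Speed limits (degrees/s): [147.25, 147.25, 180, 180, 180, 180].

## Interface

Orientations are given as a 3x3 rotation matrix whose columns are the frame's x, y, z axes.
In Python, from bench import ctrl gives the robot as it stands.
- The arm moves only by the shell command python3 -m crank 'ROWS'. ROWS is JSON, a list of rows, each a list of 7 numbers: the gripper's target within -1 to 1 (fully open at 1, half-way at 0, shut at -1), then the shift along the tool's x, y, z in units of 30 cm (1.0 is 30 cm), then the turn, a rotation vector about the tool's x, y, z in units of 120 degrees (1.0 is 120 degrees). In form: [[gripper, dx, dy, dz, wx, wy, wz], ...]. A call has 1 to 5 rows; each row is the pose to reach, as a shift and turn from the pose commanded when the call began, along the tool's axes at that moment; what a row does not reach only later rows make up. A row lasts 1/10 s, in which the tool goes at most 50 mm and 8.59 degrees, less where a joint would pass 70% of its speed; a pose out of reach is approached as far as the arm can. A call with a number of a shift or a turn outside -1 to 1 is refused whole. A call with a gripper value outside its range is refused whole. The fingers move at their own pace and stop on an object; the grip force is fixed at half the most. Time passes only in rows, so rows that repeat a pose let the fingers close. It gives the time, the measured TCP pose, the force, the opening and the grip force at its end, in the units of the state.
- ctrl.sense(): the state, without advancing time (a new reading comes with each control period).
- ctrl.camera(name): name is "scene" or "top"; returns a dict with "color" (480x640x3 uint8, red, green, blue), "fx", "fy", "cx", "cy" (pixels), "D" ([k1, k2, p1, p2, k3] as OpenCV has them; the pictures are not rectified), "view" (4x4, takes a point from world to camera coordinates). Camera axes: x right, y down, z forward; pixel columns grow to the right and rows downward; lengths in m; the calibration is good to about 2 mm. A picture is of the moment at which its call begins. There is no depth.
- ctrl.close_job(): hands the job in; it is judged then, once.
The state is a dict: "t": time; "joints": joint angles; "joint_vel": joint speeds; "joint_efforts": joint torques, N m; "tcp_pos": TCP position; "tcp_rot": TCP orientation; "contact_force": force on the tool from outside, world axes, zero at the start; "wrist_torque": the same for the moment, N m; "opening": opening from 0.0 (shut) to 1.0 (fully open); "finger_force": force on a finger pad.
Only numpy, scipy, OpenCV 4.12 (cv2) and the standard library are available. Lean on these libraries where they do the work, as an engineer would, in place of code of your own. Each camera call takes 0.05 s, during which the arm holds its last target. There are 200 camera calls.

## Working session

There is one attempt and no reset: what is moved stays moved. The work goes in short steps, Python scripts to look and compute and a shell command to move; the robot and the scene stay as the last step left them, time stands still between calls to the robot, and variables do not carry over. Pictures are saved under pics/ and viewed, at most 10 in all, crops included, and the job is handed in when it is done.

```bash
mkdir -p pics; cat > h.py <<'E'
import numpy as np, cv2
from bench import ctrl
def shot(n):
    c=ctrl.camera(n); return c
def save(c,f): cv2.imwrite('pics/'+f,cv2.cvtColor(c['color'],cv2.COLOR_RGB2BGR))
def K(c): return np.array([[c['fx'],0,c['cx']],[0,c['fy'],c['cy']],[0,0,1.]])
def ray(c,uv):
    n=cv2.undistortPoints(np.array([[uv]],float),K(c),np.array(c['D'],float))[0,0]
    V=np.array(c['view']);R=V[:3,:3];o=-R.T@V[:3,3];return o,R.T@np.array([n[0],n[1],1])
def onz(c,uv,z):
    o,d=ray(c,uv);return o+d*(z-o[2])/d[2]
def proj(c,p):
    V=np.array(c['view']);return cv2.projectPoints(np.array(p,float).reshape(-1,3),cv2.Rodrigues(V[:3,:3])[0],V[:3,3],K(c),np.array(c['D'],float))[0].reshape(-1,2)
E
python3 - <<'E'
from h import *
for n in('scene','top'):
    c=shot(n);save(c,n+'0.png');o,d=ray(c,(320,240));print(n,o.round(3),d.round(3))
s=ctrl.sense();print(s['tcp_pos'],s['tcp_rot'],s['t'])
E
```

```text
scene [ 1.655 -0.277  1.166] [-0.724  0.179 -0.667]
top [ 0.423 -0.02   1.967] [ 0.05  -0.002 -0.999]
[ 0.17413563 -0.54751913  0.23050095] [[ 9.52993157e-01  3.02991694e-01 -2.76826418e-04]
 [ 3.02991737e-01 -9.52991816e-01  1.61447365e-03]
 [ 2.25358796e-04 -1.62245846e-03 -9.99998658e-01]] 0.1
```

View pics/top0.png

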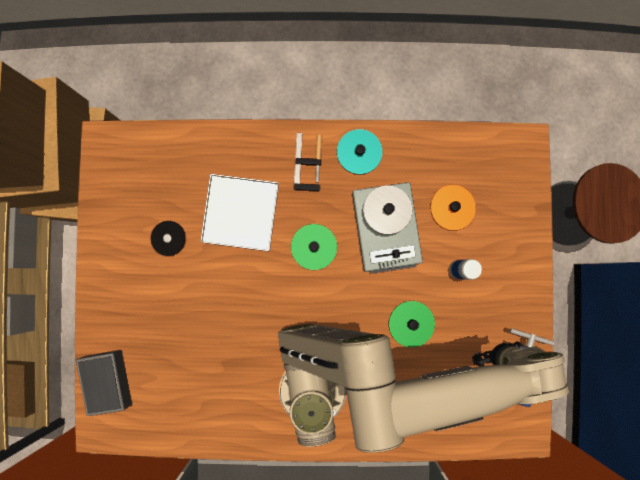

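View pics/scene0.png

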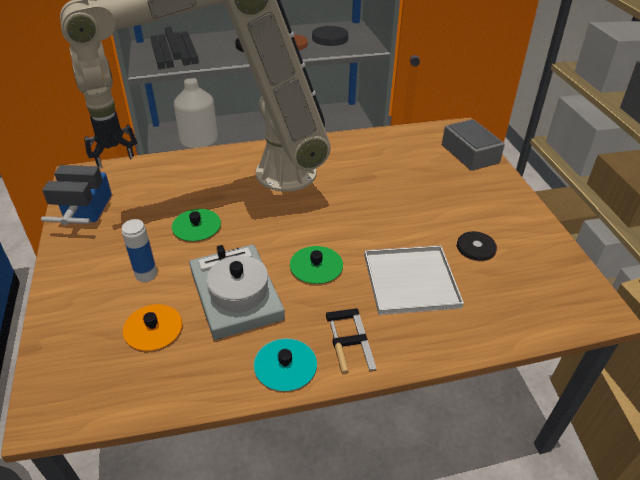

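Top view: the steel lid sits on the bowl at (388,210) and the slider grip is at (396,254). The tray is at (240,212), the can at (466,269), the discs at (168,238) and the clamp at (308,162). Candidates for the lid are steel (388,210), green (314,247), green (412,324), cyan (360,151) and orange (453,207). I choose the steel one on the bowl and check it in a close crop.

```bash
python3 - <<'E'
from h import *
c=shot('top');im=cv2.cvtColor(c['color'],cv2.COLOR_RGB2BGR)
cv2.imwrite('pics/crop1.png',cv2.resize(im[170:280,340:440],None,fx=5.4,fy=5.4,interpolation=cv2.INTER_CUBIC))
s=shot('scene')
# dark blobs
def dark(c,box,name):
    x0,y0,x1,y1=box;g=c['color'][y0:y1,x0:x1].max(2);m=(g<60).astype('uint8')
    n,l,st,ce=cv2.connectedComponentsWithStats(m)
    for i in range(1,n):
        if st[i,4]>12: print(name,(ce[i]+[x0,y0]).round(1),st[i]+np.array([x0,y0,0,0,0]))
dark(c,(340,180,440,280),'top');dark(s,(190,235,285,335),'scene')
# tray: bright
x0,y0=190,160
m=(c['color'][160:265,190:290].min(2)>150).astype('uint8')
n=max(cv2.findContours(m,0,2)[0],key=cv2.contourArea);r=cv2.minAreaRect(n)
P=cv2.boxPoints(r)+[x0,y0]
Q=np.array([onz(c,p,.022)[:2] for p in P]);print('tray',P.round(1),Q.round(3),Q.mean(0),np.linalg.norm(np.diff(Q,axis=0),axis=1))
E
```

```text
top [388.4 208.5] [384 204  10  10  81]
top [395.6 253.2] [391 250  10   7  46]
scene [220.7 252. ] [217 245   8  15  85]
scene [236.1 269.1] [230 261  13  18 175]
tray [[200.3 241.6]
 [209.4 173.2]
 [277.9 182.3]
 [268.8 250.7]] [[0.512 0.39 ]
 [0.751 0.364]
 [0.719 0.124]
 [0.483 0.152]] [0.61612681 0.25761531] [0.24007797 0.2418928  0.23830635]
```

View pics/crop1.png

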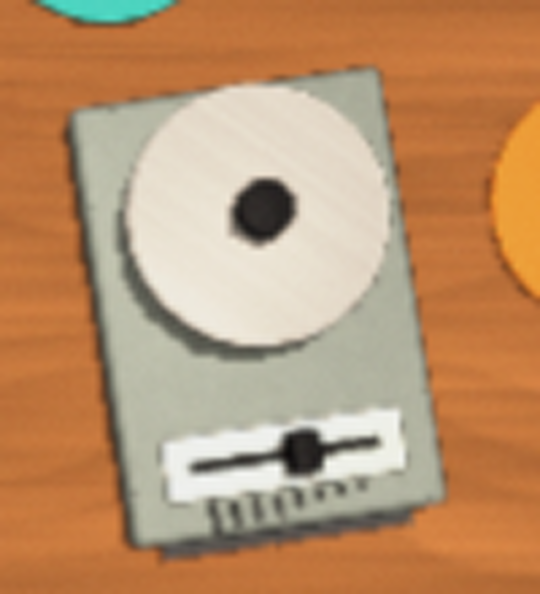

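The crop shows the steel lid on the bowl, with its knob at top pixel (388.4,208.5). The slider grip is at (395.6,253.2) near mid-track. The bars shorten to the image right, so the stop end is at world −y. Next I work out the positions.

```bash
python3 - <<'E'
from h import *
c=shot('top');s=shot('scene')
def tri(a,b):
    o1,d1=ray(c,a);o2,d2=ray(s,b);d1/=np.linalg.norm(d1);d2/=np.linalg.norm(d2)
    t=np.linalg.lstsq(np.c_[d1,-d2],o2-o1,rcond=None)[0];p,q=o1+t[0]*d1,o2+t[1]*d2
    return (p+q)/2,np.linalg.norm(p-q)
print('knob tri',tri((388.4,208.5),(236.1,269.1)),'top@z.165',onz(c,(388.4,208.5),.165))
print('grip tri',tri((395.6,253.2),(220.7,252)),'@.108',onz(c,(395.6,253.2),.107))
# machine housing left/right edges from crop px /5.4 + offset; housing top z .055
f=lambda u,v:onz(c,(340+u/5.4,170+v/5.4),.055)[:2]
L=f(72,112),f(130,545);R=f(380,70),f(440,497)
for a,b in(L,R): d=a-b;print('edge',a,b,np.degrees(np.arctan2(d[1],d[0])),np.linalg.norm(d))
th=np.mean([np.arctan2(*(a-b)[::-1]) for a,b in(L,R)])
ctr=(L[0]+L[1]+R[0]+R[1])/4; ex=np.array([np.cos(th),np.sin(th)]);ey=np.array([-ex[1],ex[0]])
print('yaw',np.degrees(th),'axis from housing',ctr+ex*.05)
# lid plate contour: bright in crop
im=c['color'];m=(im[175:245,355:420].min(2)>165).astype('uint8')
n=max(cv2.findContours(m,0,2)[0],key=cv2.contourArea);e=cv2.fitEllipse(n);print('lid ell',e[0][0]+355,e[0][1]+175,e[1],onz(c,(e[0][0]+355,e[0][1]+175),.13))
k=onz(c,(388.4,208.5),.165)[:2];g=onz(c,(395.6,253.2),.107)[:2]
print('grip in machine',(g-k)@ex,(g-k)@ey)
E
```

```text
knob tri (array([ 0.6169881 , -0.24229171,  0.15227181]), np.float64(0.0006372780907106169)) top@z.165 [ 0.61566391 -0.24041424  0.165     ]
grip tri (array([ 0.47518169, -0.27421446,  0.08993409]), np.float64(0.0016344716502692562)) @.108 [ 0.47479772 -0.27108857  0.107     ]
edge [ 0.68704721 -0.13481432] [ 0.41602934 -0.17180109] 7.771347324752982 0.27353008411204294
edge [ 0.7155672  -0.32939882] [ 0.44691323 -0.3660168 ] 7.761678756422608 0.2711380319057568
yaw 7.766513040587795 axis from housing [ 0.6159306  -0.24375093]
lid ell 383.24682998657227 211.22902297973633 (53.023529052734375, 56.94208908081055) [ 0.61035089 -0.22785414  0.13      ]
grip in machine -0.14371924808538508 -0.011356783726280243
```

```bash
cat >> h.py <<'E'
def go(p,yaw=None):
    """row numbers from measured pose to world p, tool x at yaw (deg), pointing down"""
    s=ctrl.sense();R=np.array(s['tcp_rot']);d=R.T@(np.array(p)-s['tcp_pos'])/.3
    w=np.zeros(3)
    if yaw is not None:
        y=np.radians(yaw);T=np.array([[np.cos(y),np.sin(y),0],[np.sin(y),-np.cos(y),0],[0,0,-1]])
        w=np.degrees(cv2.Rodrigues(R.T@T)[0].ravel())/120
    print('t',s['t'],'at',np.round(s['tcp_pos'],4),'F',np.round(s['contact_force'],1),'op',round(s['opening'],3),'row',d.round(4),w.round(4))
E
python3 -c "
from h import *
c=shot('top');print('can top',onz(c,(472,269),.19));go((.475,-.272,.20),7.8)"
python3 -m crank '[[1,0.5,-0.23,-0.08,0,0,0.082],[1,0.5,-0.23,-0.08,0,0,0.082],[1,0.5,-0.23,-0.08,0,0,0.082],[1,0.5,-0.23,-0.08,0,0,0.082],[1,0.5,-0.23,-0.08,0,0,0.082]]'
python3 -c "
from h import *
go((.475,-.272,.20),7.8)"
```

```text
can top [ 0.42382066 -0.50282828  0.19      ]
t 0.35 at [ 0.1742 -0.5479  0.2311] F [-0.3  0.1  0.3] op 0.999 row [ 1.2342 -0.5726  0.1039] [-0.0002 -0.      0.0819]
t: 0.85
tcp_pos: [0.2982, -0.4351, 0.2562]
tcp_rot: [[0.99, 0.14, 0.001], [0.14, -0.99, -0.001], [0.001, 0.001, -1.0]]
contact_force: [-0.8, -0.2, 0.4]
opening: 0.999
finger_force: 0.0
t 0.85 at [ 0.2982 -0.4351  0.2562] F [-0.8 -0.2  0.4] op 0.999 row [ 0.6595 -0.4561  0.1874] [ 0.0005 -0.0003  0.002 ]
```

```bash

python3 -m crank '[[1,0.66,-0.456,0.15,0,0,0],[1,0.66,-0.456,0.15,0,0,0],[1,0.66,-0.456,0.15,0,0,0],[1,0.66,-0.456,0.15,0,0,0],[1,0.66,-0.456,0.15,0,0,0]]'
python3 -m crank '[[1,0,0,0,0,0,0],[1,0,0,0,0,0,0]]' >/dev/null
python3 - <<'E'
from h import *
go((.475,-.272,.079),7.8)
c=shot('scene');im=cv2.cvtColor(c['color'],cv2.COLOR_RGB2BGR)
cv2.imwrite('pics/crop2.png',cv2.resize(im[180:340,150:310],None,fx=3.7,fy=3.7,interpolation=cv2.INTER_CUBIC))
E
```

```text
t: 1.35
tcp_pos: [0.4748, -0.2738, 0.2097]
tcp_rot: [[0.991, 0.135, -0.0], [0.135, -0.991, -0.0], [-0.0, 0.0, -1.0]]
contact_force: [1.3, -0.3, -0.7]
opening: 0.998
finger_force: 0.0
t 1.55 at [ 0.4739 -0.2743  0.2097] F [-1.  -0.5 -0.2] op 0.995 row [ 0.0051 -0.007   0.4355] [-0.0001  0.0006  0.0008]
```

View pics/crop2.png

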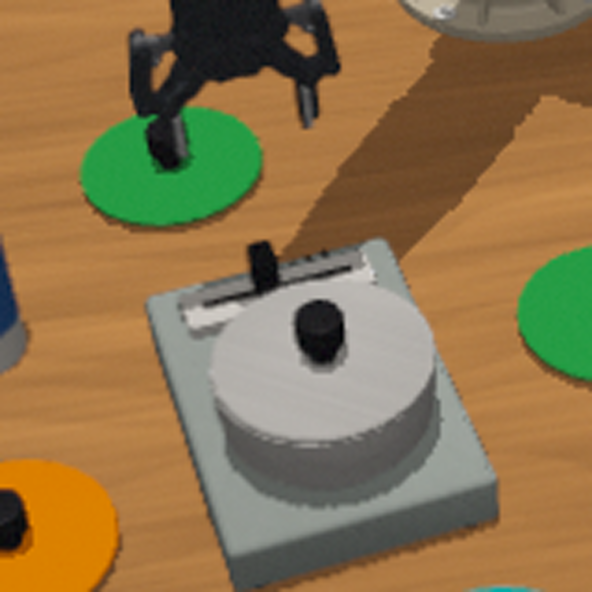

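The fingers straddle the grip, which is at crop pixel (263,265). Now I descend and close.

```bash

python3 -m crank '[[1,0.005,-0.007,0.15,0,0,0],[1,0.005,-0.007,0.29,0,0,0],[1,0.005,-0.007,0.38,0,0,0],[1,0.005,-0.007,0.432,0,0,0],[1,0.005,-0.007,0.432,0,0,0]]'
python3 -m crank '[[-1,0,0,0,0,0,0],[-1,0,0,0,0,0,0],[-1,0,0,0,0,0,0],[-1,0,0,0,0,0,0],[-1,0,0,0,0,0,0]]'
python3 -m crank '[[-1,0,0,0,0,0,0],[-1,0,0,0,0,0,0],[-1,0,0,0,0,0,0],[-1,0,0,0,0,0,0],[-1,0,0,0,0,0,0]]'
```

```text
t: 2.1
tcp_pos: [0.4723, -0.2728, 0.0785]
tcp_rot: [[0.991, 0.132, -0.004], [0.132, -0.991, 0.002], [-0.003, -0.003, -1.0]]
contact_force: [-0.5, -0.3, 0.0]
opening: 0.993
finger_force: 0.0
t: 2.6
tcp_pos: [0.4755, -0.2726, 0.0818]
tcp_rot: [[0.991, 0.136, 0.001], [0.136, -0.991, -0.002], [0.001, 0.002, -1.0]]
contact_force: [0.6, -0.8, 3.4]
opening: 0.223
finger_force: 58.6
t: 3.1
tcp_pos: [0.4756, -0.2727, 0.0818]
tcp_rot: [[0.991, 0.136, 0.001], [0.136, -0.991, -0.002], [0.001, 0.002, -1.0]]
contact_force: [-0.6, -1.3, 5.1]
opening: 0.221
finger_force: 58.9
```

```bash

python3 -m crank '[[-1,0,0.03,0,0,0,0],[-1,0,0.06,0,0,0,0],[-1,0,0.09,0,0,0,0],[-1,0,0.115,0,0,0,0],[-1,0,0.115,0,0,0,0]]'
python3 -m crank '[[-1,0,0.006,0,0,0,0],[-1,0,0.012,0,0,0,0],[-1,0,0.018,0,0,0,0],[-1,0,0.022,0,0,0,0],[-1,0,0.022,0,0,0,0]]'
```

```text
t: 3.6
tcp_pos: [0.4809, -0.3077, 0.0818]
tcp_rot: [[0.991, 0.136, 0.002], [0.136, -0.991, -0.002], [0.002, 0.002, -1.0]]
contact_force: [0.8, -1.2, 3.9]
opening: 0.22
finger_force: 58.9
t: 4.1
tcp_pos: [0.4817, -0.3129, 0.0817]
tcp_rot: [[0.991, 0.137, 0.002], [0.137, -0.991, -0.001], [0.002, 0.001, -1.0]]
contact_force: [1.1, 0.3, 5.4]
opening: 0.218
finger_force: 59.1
```

```bash

python3 -m crank '[[-1,0,0.006,0,0,0,0],[-1,0,0.01,0,0,0,0],[-1,0,0.01,0,0,0,0],[-1,0,0.01,0,0,0,0]]'
```

```text
t: 4.5
tcp_pos: [0.4819, -0.3146, 0.0817]
tcp_rot: [[0.991, 0.137, 0.002], [0.137, -0.991, 0.001], [0.002, -0.001, -1.0]]
contact_force: [0.3, 5.2, 8.1]
opening: 0.224
finger_force: 59.3
```

```bash

python3 -m crank '[[-1,0,0.006,0,0,0,0],[-1,0,0.012,0,0,0,0],[-1,0,0.012,0,0,0,0],[-1,0,0.012,0,0,0,0]]'
```

```text
t: 4.9
tcp_pos: [0.4819, -0.3148, 0.0817]
tcp_rot: [[0.99, 0.139, 0.001], [0.139, -0.99, 0.007], [0.002, -0.007, -1.0]]
contact_force: [0.2, 14.7, 13.2]
opening: 0.222
finger_force: 60.1
```

The force builds with no further motion, so the slider is at its stop. Now I open, rise and check.

```bash

python3 -m crank '[[1,0,0,0,0,0,0],[1,0,-0.01,0,0,0,0],[1,0,-0.018,0,0,0,0],[1,0,-0.018,0,0,0,0],[1,0,-0.018,0,0,0,0]]'
python3 -m crank '[[1,0,0,-0.12,0,0,0],[1,0,0,-0.28,0,0,0],[1,0,0,-0.44,0,0,0],[1,0,0,-0.6,0,0,0],[1,0,0,-0.6,0,0,0]]'
python3 - <<'E'
from h import *
go((.616,-.2415,.22),7.8)
c=shot('scene');im=cv2.cvtColor(c['color'],cv2.COLOR_RGB2BGR)
cv2.imwrite('pics/crop3.png',cv2.resize(im[180:340,150:310],None,fx=3.7,fy=3.7,interpolation=cv2.INTER_CUBIC))
E
```

```text
t: 5.4
tcp_pos: [0.4807, -0.3141, 0.0805]
tcp_rot: [[0.991, 0.135, -0.0], [0.135, -0.991, -0.0], [-0.0, 0.0, -1.0]]
contact_force: [-0.8, 0.8, -0.1]
opening: 1.001
finger_force: 0.0
t: 5.9
tcp_pos: [0.4833, -0.3165, 0.2684]
tcp_rot: [[0.991, 0.135, 0.01], [0.135, -0.991, -0.009], [0.008, 0.01, -1.0]]
contact_force: [0.6, -0.5, 0.1]
opening: 0.997
finger_force: 0.0
t 5.9 at [ 0.4833 -0.3165  0.2684] F [ 0.6 -0.5  0.1] op 0.997 row [ 0.4708 -0.1894  0.1635] [ 0.0047 -0.004  -0.0002]
```

View pics/crop3.png

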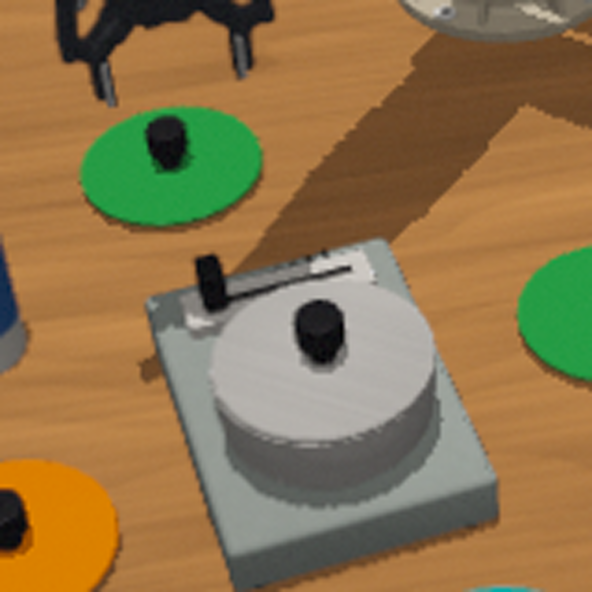

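The slider is now at the end of its slot, at crop pixel (208,280), and the lid is still on. Next is the knob.

```bash

python3 -m crank '[[1,0.47,-0.19,0.15,0,0,0],[1,0.47,-0.19,0.15,0,0,0],[1,0.47,-0.19,0.15,0,0,0],[1,0.47,-0.19,0.15,0,0,0],[1,0.47,-0.19,0.15,0,0,0]]' >/dev/null
python3 -m crank '[[1,0,0,0,0,0,0]]'
python3 -c "
from h import *
go((.6163,-.2418,.14),7.8)"
```

```text
t: 6.55
tcp_pos: [0.6118, -0.2387, 0.2148]
tcp_rot: [[0.991, 0.135, -0.002], [0.135, -0.991, 0.0], [-0.002, -0.001, -1.0]]
contact_force: [-0.1, -0.7, -0.8]
opening: 1.004
finger_force: 0.0
t 6.55 at [ 0.6118 -0.2387  0.2148] F [-0.1 -0.7 -0.8] op 1.004 row [0.0138 0.0125 0.2495] [-0.0003  0.0009 -0.0001]
```

```bash

python3 -m crank '[[1,0.012,0.01,0.08,0,0,0],[1,0.012,0.01,0.16,0,0,0],[1,0.012,0.01,0.21,0,0,0],[1,0.012,0.01,0.245,0,0,0],[1,0.012,0.01,0.245,0,0,0]]'
python3 -m crank '[[-1,0,0,0,0,0,0],[-1,0,0,0,0,0,0],[-1,0,0,0,0,0,0],[-1,0,0,0,0,0,0],[-1,0,0,0,0,0,0]]'
python3 -m crank '[[-1,0,0,0,0,0,0],[-1,0,0,0,0,0,0],[-1,0,0,0,0,0,0],[-1,0,0,0,0,0,0]]'
```

```text
t: 7.05
tcp_pos: [0.6151, -0.2416, 0.1413]
tcp_rot: [[0.991, 0.134, -0.002], [0.134, -0.991, 0.001], [-0.002, -0.001, -1.0]]
contact_force: [-0.3, -0.7, -0.3]
opening: 0.996
finger_force: 0.0
t: 7.55
tcp_pos: [0.6174, -0.2414, 0.1436]
tcp_rot: [[0.991, 0.136, 0.002], [0.136, -0.991, -0.002], [0.002, 0.002, -1.0]]
contact_force: [-0.1, 0.2, 5.5]
opening: 0.401
finger_force: 59.8
t: 7.95
tcp_pos: [0.6174, -0.2414, 0.1436]
tcp_rot: [[0.991, 0.136, 0.002], [0.136, -0.991, -0.002], [0.002, 0.002, -1.0]]
contact_force: [-1.0, -0.5, 5.3]
opening: 0.402
finger_force: 59.8
```

```bash

python3 -m crank '[[-1,0,0,-0.03,0,0,0],[-1,0,0,-0.08,0,0,0],[-1,0,0,-0.15,0,0,0],[-1,0,0,-0.24,0,0,0],[-1,0,0,-0.32,0,0,0]]'
python3 -m crank '[[-1,0,0,0,0,0,0],[-1,0,0,0,0,0,0]]'
python3 - <<'E'
from h import *
go((.616,.2576,.20),7.8)
save(shot('scene'),'s4.png')
E
```

```text
t: 8.45
tcp_pos: [0.6163, -0.2405, 0.2387]
tcp_rot: [[0.991, 0.136, -0.001], [0.136, -0.991, 0.001], [-0.001, -0.001, -1.0]]
contact_force: [1.2, -0.4, -3.1]
opening: 0.402
finger_force: 60.0
t: 8.65
tcp_pos: [0.6168, -0.2408, 0.2376]
tcp_rot: [[0.991, 0.136, -0.0], [0.136, -0.991, 0.0], [-0.0, -0.0, -1.0]]
contact_force: [-0.8, -0.4, -3.9]
opening: 0.405
finger_force: 60.0
t 8.65 at [ 0.6168 -0.2408  0.2376] F [-0.8 -0.4 -3.9] op 0.405 row [ 0.223  -1.6462  0.1257] [-0.0001  0.0001  0.    ]
```

View pics/s4.png

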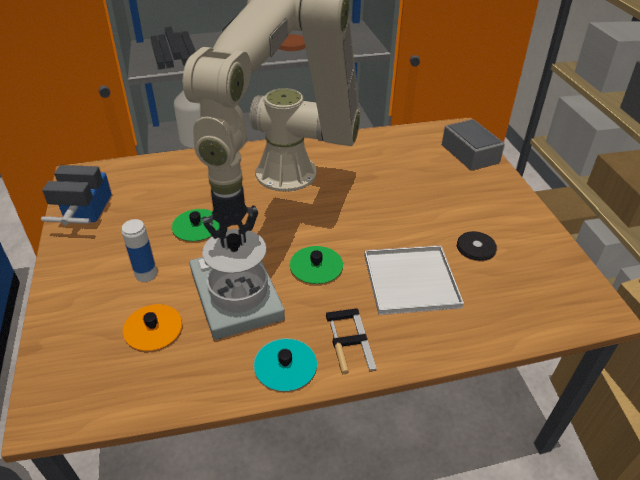

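The lid is held level at (235,252) and its weight registers at about 3.5 N. Now I carry it over to the tray.

```bash

python3 -m crank '[[-1,0.01,-0.05,0,0,0,0],[-1,0.03,-0.15,0,0,0,0],[-1,0.05,-0.27,0,0,0,0],[-1,0.07,-0.4,0,0,0,0],[-1,0.075,-0.53,0,0,0,0]]' | head -2
python3 -m crank '[[-1,0.02,-0.13,0,0,0,0],[-1,0.035,-0.26,0,0,0,0],[-1,0.05,-0.39,0,0,0,0],[-1,0.07,-0.5,0,0,0,0],[-1,0.075,-0.55,0,0,0,0]]' | head -2
python3 -m crank '[[-1,0.02,-0.1,0,0,0,0],[-1,0.035,-0.22,0,0,0,0],[-1,0.05,-0.34,0,0,0,0],[-1,0.06,-0.44,0,0,0,0],[-1,0.07,-0.48,0,0,0,0]]'
python3 -m crank '[[-1,0,0,0,0,0,0],[-1,0,0,0,0,0,0]]'
python3 -c "
from h import *
go((.616,.2576,.12),7.8)"
```

```text
t: 9.2
tcp_pos: [0.6166, -0.0778, 0.2363]
t: 9.7
tcp_pos: [0.6159, 0.0902, 0.2366]
t: 10.2
tcp_pos: [0.623, 0.2062, 0.2372]
tcp_rot: [[0.982, 0.187, -0.006], [0.187, -0.982, 0.021], [-0.002, -0.022, -1.0]]
contact_force: [0.2, -0.3, -1.8]
opening: 0.4
finger_force: 60.3
t: 10.4
tcp_pos: [0.6238, 0.2037, 0.2378]
tcp_rot: [[0.983, 0.184, -0.005], [0.184, -0.983, 0.02], [-0.001, -0.021, -1.0]]
contact_force: [-1.6, 0.6, -3.7]
opening: 0.401
finger_force: 60.3
t 10.4 at [0.6238 0.2037 0.2378] F [-1.6  0.6 -3.7] op 0.401 row [ 0.008  -0.173   0.3964] [-0.01    0.0008  0.0232]
```

```bash
python3 -c "
from h import *
print(np.round(ctrl.sense()['joints'],1))
go((.616,.2576,.12),40)"
```

```text
[ 10.5  27.3  17.5  80.2   1.2 179.9]
t 10.4 at [0.6238 0.2037 0.2378] F [-1.6  0.6 -3.7] op 0.401 row [ 0.008  -0.173   0.3964] [-0.0099 -0.002  -0.2451]
```

Joint 6 is at its limit, so I turn the wrist back (the lid is round) and re-measure.

```bash

python3 -m crank '[[-1,0,0,0,0,0,-0.05],[-1,0,0,0,0,0,-0.11],[-1,0,0,0,0,0,-0.17],[-1,0,0,0,0,0,-0.23],[-1,0,0,0,0,0,-0.28]]'
python3 -m crank '[[-1,0,0,0,0,0,0],[-1,0,0,0,0,0,0]]'
python3 -c "
from h import *
print(np.round(ctrl.sense()['joints'],1))
go((.616,.2576,.12),45)"
```

```text
t: 10.9
tcp_pos: [0.6239, 0.2031, 0.2383]
tcp_rot: [[0.715, 0.7, -0.004], [0.7, -0.714, 0.021], [0.011, -0.018, -1.0]]
contact_force: [0.1, -0.2, -3.7]
opening: 0.401
finger_force: 60.3
t: 11.1
tcp_pos: [0.6238, 0.2037, 0.2383]
tcp_rot: [[0.719, 0.695, -0.004], [0.695, -0.719, 0.021], [0.011, -0.018, -1.0]]
contact_force: [-0.6, 0.4, -2.8]
opening: 0.405
finger_force: 60.3
[ 10.5  27.3  17.5  80.2   1.2 146.5]
t 11.1 at [0.6238 0.2037 0.2383] F [-0.6  0.4 -2.8] op 0.405 row [ 0.1016 -0.1401  0.3981] [-0.0086 -0.0055 -0.0081]
```

```bash

python3 -m crank '[[-1,0.03,-0.04,0.05,-0.003,-0.002,0],[-1,0.07,-0.09,0.12,-0.006,-0.004,0],[-1,0.1,-0.14,0.21,-0.0086,-0.0055,-0.008],[-1,0.1,-0.14,0.29,-0.0086,-0.0055,-0.008],[-1,0.1,-0.14,0.33,-0.0086,-0.0055,-0.008]]'
python3 -m crank '[[-1,0,0,0,0,0,0],[-1,0,0,0,0,0,0]]'
python3 - <<'E'
from h import *
go((.616,.2576,.045),45)
save(shot('scene'),'s5.png')
E
```

```text
t: 11.6
tcp_pos: [0.6139, 0.2578, 0.1377]
tcp_rot: [[0.705, 0.709, -0.003], [0.709, -0.705, -0.001], [-0.003, -0.002, -1.0]]
contact_force: [-0.0, -0.1, -2.9]
opening: 0.402
finger_force: 60.3
t: 11.8
tcp_pos: [0.616, 0.2574, 0.1411]
tcp_rot: [[0.705, 0.709, 0.001], [0.709, -0.705, 0.0], [0.001, 0.0, -1.0]]
contact_force: [-0.6, -0.2, -1.9]
opening: 0.401
finger_force: 60.3
t 11.8 at [0.616  0.2574 0.1411] F [-0.6 -0.2 -1.9] op 0.401 row [ 3.000e-04 -5.000e-04  3.204e-01] [ 0.0001 -0.0004  0.0011]
```

View pics/s5.png

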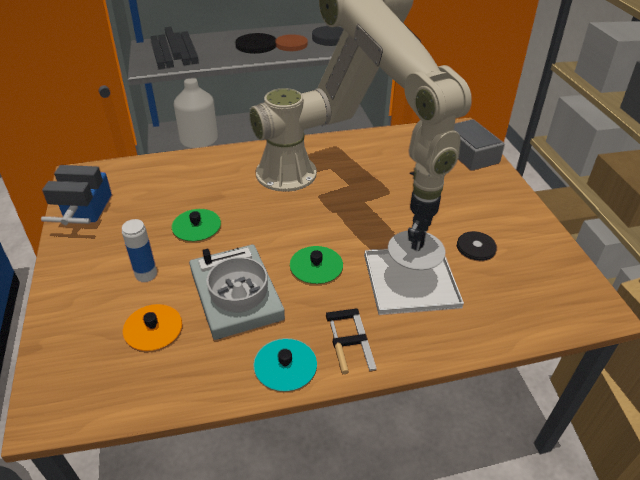

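The lid is level above the tray's middle at (416,250). At contact the TCP should be at about z = 0.031, so I lower it gently.

```bash

python3 -m crank '[[-1,0,0,0.06,0,0,0],[-1,0,0,0.15,0,0,0],[-1,0,0,0.24,0,0,0],[-1,0,0,0.29,0,0,0],[-1,0,0,0.32,0,0,0]]' >/dev/null
python3 -m crank '[[-1,0,0,0.006,0,0,0],[-1,0,0,0.012,0,0,0],[-1,0,0,0.018,0,0,0],[-1,0,0,0.024,0,0,0],[-1,0,0,0.03,0,0,0]]'
python3 -m crank '[[-1,0,0,0.003,0,0,0],[-1,0,0,0.006,0,0,0],[-1,0,0,0.009,0,0,0],[-1,0,0,0.009,0,0,0],[-1,0,0,0.009,0,0,0]]'
```

```text
t: 12.85
tcp_pos: [0.6159, 0.2581, 0.0359]
tcp_rot: [[0.704, 0.71, 0.001], [0.71, -0.704, 0.001], [0.001, 0.0, -1.0]]
contact_force: [-0.2, -1.7, -2.5]
opening: 0.404
finger_force: 60.3
t: 13.35
tcp_pos: [0.6154, 0.2579, 0.0325]
tcp_rot: [[0.704, 0.71, -0.0], [0.71, -0.704, 0.0], [0.0, -0.0, -1.0]]
contact_force: [0.9, 0.1, -3.4]
opening: 0.406
finger_force: 60.3
```

```bash

python3 -m crank '[[-1,0,0,0.003,0,0,0],[-1,0,0,0.006,0,0,0],[-1,0,0,0.009,0,0,0],[-1,0,0,0.009,0,0,0],[-1,0,0,0.009,0,0,0]]'
```

```text
t: 13.85
tcp_pos: [0.6154, 0.258, 0.0303]
tcp_rot: [[0.704, 0.71, 0.0], [0.71, -0.704, 0.0], [0.0, -0.0, -1.0]]
contact_force: [-1.5, 0.4, 2.1]
opening: 0.404
finger_force: 60.5
```

The force went from −3.4 to +2.1 N, so the lid is resting on the floor. Release and rise.

```bash

python3 -m crank '[[0.6,0,0,0,0,0,0],[0.8,0,0,-0.005,0,0,0],[1,0,0,-0.01,0,0,0],[1,0,0,-0.015,0,0,0],[1,0,0,-0.015,0,0,0]]'
python3 -m crank '[[1,0,0,-0.06,0,0,0],[1,0,0,-0.16,0,0,0],[1,0,0,-0.3,0,0,0],[1,0,0,-0.45,0,0,0],[1,0,0,-0.6,0,0,0]]'
python3 -m crank '[[1,0,0,0,0,0,0],[1,0,0,0,0,0,0]]' >/dev/null
python3 - <<'E'
from h import *
save(shot('scene'),'s6.png')
E
```

```text
t: 14.35
tcp_pos: [0.6158, 0.258, 0.0348]
tcp_rot: [[0.704, 0.71, 0.001], [0.71, -0.704, 0.0], [0.001, 0.0, -1.0]]
contact_force: [-0.3, 0.3, -0.1]
opening: 1.002
finger_force: 0.0
t: 14.85
tcp_pos: [0.615, 0.2578, 0.2159]
tcp_rot: [[0.704, 0.71, -0.0], [0.71, -0.704, 0.0], [-0.0, -0.0, -1.0]]
contact_force: [1.5, 0.6, 0.1]
opening: 0.999
finger_force: 0.0
```

View pics/s6.png

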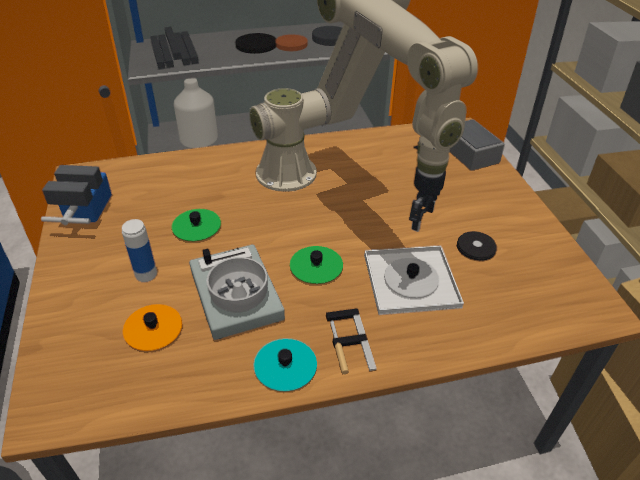

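The lid lies flat, knob up, in the middle of the tray at (412,277). The slider is still at stop at (208,256), and the other things are where they were.

```bash
python3 -c "
from bench import ctrl
print(ctrl.close_job())"
```

```text
the job is handed in; nothing more can be done
None
```

The job is handed in: the speed slider was moved to its stop with the lid still on, then the steel lid was set down flat, knob up, in the middle of the tray, at about 15 s of the 61 s allowed and with nothing else on the bench visibly moved.

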